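Shut the dosing valve and open the disinfectant bottle

ROBOT

A 7-joint arm with a two-finger parallel gripper is mounted at the origin on the work surface. World frame = base frame: x ahead of the robot, y to its left, z up, the work surface at z = 0. Lengths are in m, angles in rad, forces in N, time in s.
With the tool pointing down it reaches from about 0.425 to 0.875 m from the base axis. Payload 9.9 kg.
Tool frame: the origin (TCP) lies at the very end of the fingers, on their centre line; the grasp point (between the pads) lies behind it (bot.grip_depth is the z of the grasp point in the tool frame, in m); z points along the fingers, y is the direction in which the jaws open and shut (so a half turn about z gives the same grasp; the last joint's range is limited). The gripper opens to 85 mm and grips with 20 to 120 N. Pads are 22 mm wide; open, the fingers measure 114 mm over their backs; the gripper's body (76 mm by 85 mm) begins 54 mm behind the grasp point. The pads swing forward as they close: fully open they stand 13 mm farther back than shut.
Start: joints at [-1.374, 0.576, 0.025, 1.437, -0.015, 1.129, -0.057], TCP at [0.187, 0.649, 0.231] pointing down, gripper open.
Joint ranges: [-2.76, 2.76], [-0.34, 2.15], [-1.52, 1.57], [0.19, 2.46], [-1.09, 4.23], [0.17, 1.99], [-2.82, 2.82]. Speed limits (rad/s): [2.22, 2.22, 3.01, 3.01, 3.14, 3.14, 3.14].

INTERFACE

Orientations are given as a 3x3 rotation matrix whose columns are the frame's x, y, z axes.
In Python, from station import bot, read_camera gives the robot as it stands. The module is installed in compiled form; this text tells all that it offers.
- The arm moves only by the tool servo_tool, never from a script. Its argument "deltas" is a list of rows, each a list of 3 entries, a list of its own where there are three numbers: the turn, a rotation vector about the tool's x, y, z in degrees, then the shift along the tool's x, y, z in cm, then the opening, from 0 (shut) to 1 (fully open). A call has 1 to 5 rows; each row shifts and turns the pose as measured when the row begins, along the tool's axes as they then stand; what a row does not reach is not made up. A row lasts 1/10 s, in which the tool goes at most 50 mm and 8.59 degrees, less where a joint would pass 70% of its speed; a pose out of reach is approached as far as the arm can. A call is refused whole if a number of a shift passes 5 or a number of a turn 8.59, either way. A call with a gripper value outside its range is refused whole. The fingers move at their own pace and stop on an object; "newtons" is the grip in N (left out, the last holds). Time passes only in rows, so rows that do not move let the fingers close. It gives the time, the measured TCP pose, the force and the opening at its end, in the units of the state.
- bot.state(): the state, without advancing time (a new reading comes with each control period).
- read_camera(name): name is "side" or "top"; returns a dict with "pixels" (420x560x3 uint8, red, green, blue), "K" (3x3 intrinsics, pixels), "R" (3x3) and "t" (3): a world point X has camera coordinates R X + t. Camera axes: x right, y down, z forward; pixel columns grow to the right and rows downward; lengths in m; the calibration is good to about 2 mm. A picture is of the moment at which its call begins. There is no depth.
- bot.job_done(): hands the job in, once; it reports no verdict.
The state is a dict: "t": time; "joint_pos": joint angles; "joint_velocities": joint speeds; "joint_torque": joint torques, N m; "tool_pos": TCP position; "eef_rot": TCP orientation; "wrist_force": force on the tool from outside, world axes, zero at the start; "ft_torque": the same for the moment, N m; "gripper_width": finger opening in m.
Only numpy, scipy, OpenCV 4.12 (cv2) and the standard library are available. Lean on these libraries where they do the work, as an engineer would, in place of code of your own. Each camera call takes 0.05 s, during which the arm holds its last target. There are 200 camera calls.

TASK

The disinfectant bottle of the instrument washer is due for a level check. First shut the dosing valve by turning its blue knob clockwise until it clicks past its detent, then push the bottle's green safety cap down, twist it anticlockwise while it is pressed, and lift it off. Finish while still holding the cap in the gripper, upright and straight above the bottle at about 8 cm clear of its seat, with the valve still shut and everything else left where it stands.

Things in the scene. Friction and masses are not known exactly. Their poses are not given: they have to be found in the camera images.
- bottle: White round disinfectant bottle with blue band, 80 mm in diameter, fixed in a grey ring (92 mm) on a 116 mm square steel dock plate; it cannot turn or lift. It stands left or right. Origin: underside of the plate on the bottle's axis, z up. Wide body up to 78 mm, sloping shoulder to 89 mm, then a 30 mm wide neck; the seated cap's underside is 112 mm above this origin.
- cap: Green ribbed round safety cap, 52 mm in diameter, 30 mm tall, 50 g, with a white bar along its x axis on top; a loose part locked on the bottle's neck. Origin: centre of its underside, z up. When locked its x axis lies along the bottle's x axis.
- knob (a joint): Angle in rad of the valve's knob: 0 to 0.25 at the start (open); it grows clockwise seen from above. A spring ball resists between about 0.7 and 1.0 (up to about 0.15 N m); let go before 1.0 it springs back to 0.7, past that it clicks on to about 1.25 and stays; hard stop at 1.45. Shut means 1.15 or more.
- knob_grip (a point): Point on the knob's vertical axis at gripping height, 71 mm above the worktop, turning with the knob: its x axis is along the blue grip bar, z up. The bar is 50 mm long, 14 mm thick and 26 mm tall, from 56 to 82 mm above the worktop, standing on a black disc of 44 mm on a grey block of 66 mm square, whose top is 50 mm up.
- valve: The fixed valve: grey 66 mm square block, 50 mm tall, on a 100 x 84 mm steel plate, with a steel pipe stub on both sides along its x axis. Origin: centre of the plate's underside, below the knob's axis. With the knob at 0 the bar is along its x axis.
- jar: Bystander: amber jar with white lid, 42 mm in diameter, 75 mm tall, loose. Origin: centre of its underside.
- cassette: Bystander: steel instrument tray 110 x 170 x 24 mm, loose. Origin: centre of its underside.
- handpiece: Bystander: slim metal handpiece 130 mm long along its x axis, 14 mm thick, loose on the worktop. Origin: centre of its underside.
- cap_top (a point): Centre of the cap's top. A spring pushes the cap up (6 N seated, 0.9 N more per mm). Pressed down 5 to 7 mm (hard stop at about 8) and kept pressed, it turns anticlockwise seen from above; after 50 to 75 degrees (aim at 62; stop at about 79) it lifts off freely. Not pressed, or turned the other way, it stays locked.

How it is judged:
On the way, in this order (a step that is already met when the one before it is completed fails the run):
1. the dosing valve's knob is turned past its click, cap still on its seat (value of joint knob above 1.15 rad and z of cap in the frame of bottle below 0.118 m), for 0.2 s.
2. the cap is pressed down, still in its locked direction (z of cap in the frame of bottle below 0.109 m and angle between the x axis of cap and the x axis of bottle, either way round below 0.45 rad), for 0.05 s.
3. the cap is twisted by 0.75 rad or more on the neck (angle between the x axis of cap and the x axis of bottle, either way round above 0.75 rad and z of cap in the frame of bottle below 0.118 m), for 0.05 s.
At the end, for the whole second after the job is handed in: The knob stands past its click (1.15 rad or more); the gripper holds the cap (over 1 N) at rest, 45 to 130 mm above its seat, within 40 mm of the bottle's axis sideways, upright within 0.3 rad, touching nothing of the bottle (value of joint knob above 1.15 rad and z of cap in the frame of bottle between 0.157 and 0.242 m and horizontal distance between cap and bottle below 0.04 m and angle between cap's own z axis and vertical below 0.3 rad and contact force between the fingers and cap above 1 N and contact force between cap and bottle below 0.1 N and linear speed of cap below 0.03 m/s); the arm keeps its last pose, push and grip.
It fails at once if the jar is moved by more than 30 mm (distance of jar from where it was at the start of the episode above 0.03 m).
It fails at once if the tray is moved by more than 30 mm (distance of cassette from where it was at the start of the episode above 0.03 m).
It fails at once if the handpiece is moved by more than 30 mm (distance of handpiece from where it was at the start of the episode above 0.03 m).
It also fails if it takes over 54 s, if anything falls off the work surface, if the arm or the gripper's body presses on something with over 40 N, if the wrist force passes 120 N, or if a joint passes its speed limit or range.

## Working session

There is one attempt and no reset: what is moved stays moved. The work goes in short steps, Python scripts to look and compute and a tool call to move; the robot and the scene stay as the last step left them, time stands still between calls to the robot, and variables do not carry over. Pictures are saved under pics/ and viewed, about 8 in all and at most 12, crops included, and the job is handed in when it is done.

Besides the shell and the picture viewer there is one more tool, called after "Emit:" by a JSON object that holds its "name" and its "arguments". servo_tool: Moves the arm, as the interface text tells. Its arguments: {"type":"object","properties":{"deltas":{"type":"array"},"newtons":{"type":"number"}},"required":["deltas"]}

```bash
mkdir -p pics
python3 - <<'E'
from station import bot, read_camera
import cv2,numpy as np
s=bot.state();print(s,bot.grip_depth)
for n in("side","top"):
    c=read_camera(n);cv2.imwrite(f"pics/{n}0.png",c["pixels"][:,:,::-1]);print(n,c["K"],c["R"],c["t"])
E
```

```text
{'t': 0.0, 'joint_pos': array([-1.37377499,  0.57650451,  0.0248319 ,  1.43791836, -0.01499338,
        1.12899219, -0.05648431]), 'joint_velocities': array([ 0.00129639, -0.00096682,  0.0009116 ,  0.00096412,  0.00187456,
        0.00024075,  0.00172314]), 'joint_torque': array([-7.62883119e-04, -7.65765166e+01,  2.25007698e+00, -2.85975730e+01,
        1.51651452e-02,  1.25356636e-02,  4.40599621e-06]), 'tool_pos': array([0.18693657, 0.64812433, 0.23045729]), 'eef_rot': array([[-9.60845528e-01,  2.77084343e-01, -3.72398322e-04],
       [ 2.77084580e-01,  9.60844207e-01, -1.59511733e-03],
       [-8.41652683e-05, -1.63584719e-03, -9.99998658e-01]]), 'wrist_force': array([-0.26471536, -0.47159573, -0.29935836]), 'ft_torque': array([ 0.03256036, -0.03065728,  0.0311126 ]), 'gripper_width': 0.08529937187375572} -0.0187
side [[453.19037193   0.         275.17785522]
 [  0.         453.19037193 210.74060135]
 [  0.           0.           1.        ]] [[ 0.76111332 -0.64847627 -0.0136029 ]
 [-0.48795605 -0.5586428  -0.67068407]
 [ 0.42732354  0.51710419 -0.74161839]] [-0.46230966  0.37655476  0.57616289]
top [[387.68197567   0.         277.50200341]
 [  0.         387.68197567 202.62511395]
 [  0.           0.           1.        ]] [[ 0.02575171 -0.99951827 -0.01732246]
 [-0.99084507 -0.0232234  -0.13299145]
 [ 0.13252509  0.02058863 -0.9909658 ]] [-0.00996465  0.63234634  0.87373068]
```

View pics/top0.png

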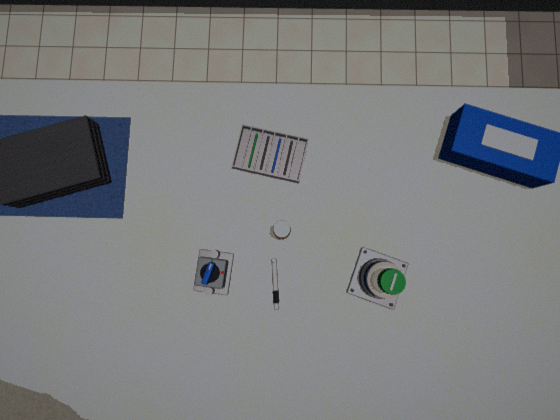

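View pics/side0.png

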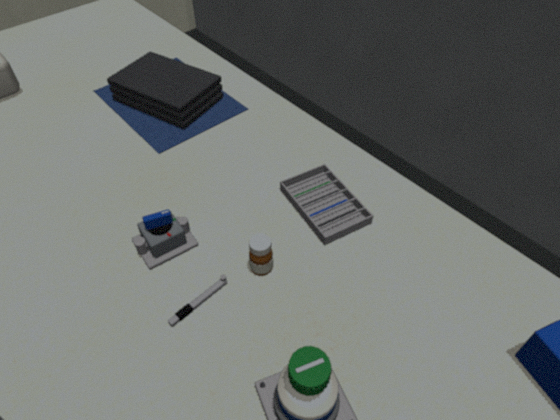

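Top view: the knob bar is at (209,272), the green cap with its white bar at (393,281), the jar at (282,230) and the handpiece at (275,285). The side view agrees, with the knob at (158,220) and the cap at (309,368). Next I measure positions and directions.

```bash
cat > h.py <<'E'
import cv2,numpy as np
from station import bot, read_camera
def ray(c,p,z):
    d=c["R"].T@np.linalg.solve(c["K"],[p[0],p[1],1.]); o=-c["R"].T@c["t"]
    return o+d*(z-o[2])/d[2]
def blobs(c,lo,hi,box,z,zc=None):
    x0,y0,x1,y1=box
    m=cv2.inRange(cv2.cvtColor(c["pixels"],cv2.COLOR_RGB2HSV),lo,hi)
    k=np.zeros_like(m);k[y0:y1,x0:x1]=m[y0:y1,x0:x1]
    cs,_=cv2.findContours(k,cv2.RETR_EXTERNAL,cv2.CHAIN_APPROX_NONE)
    q=max(cs,key=cv2.contourArea)
    pts=np.array([ray(c,p[0],z)[:2] for p in q],np.float32)
    r=cv2.minAreaRect(pts); b=cv2.boxPoints(r); e=[b[1]-b[0],b[2]-b[1]]; l=max(e,key=np.linalg.norm)
    return cv2.boundingRect(q),cv2.contourArea(q),np.array(r[0]),np.array(r[1]),np.degrees(np.arctan2(l[1],l[0]))%180, cv2.minEnclosingCircle(pts)
E
python3 - <<'E'
from h import *
t=read_camera("top");s=read_camera("side")
for n,c,bk,bc in(("top",t,(190,245,240,300),(370,255,420,310)),("side",s,(130,195,190,250),(270,330,350,415))):
    print(n,"knob",blobs(c,(100,120,60),(125,255,255),bk,.082))
    print(n,"cap",blobs(c,(50,80,40),(85,255,255),bc,.142))
    print(n,"bar",blobs(c,(0,0,110),(180,70,255),(bc[0]+12,bc[1]+12,bc[2]-12,bc[3]-16) if n=="top" else (293,355,328,376),.142))
big=[cv2.resize(c["pixels"][a:b,d:e],(400,400),interpolation=cv2.INTER_CUBIC) for c,a,b,d,e in((t,245,305,180,240),(t,245,315,345,415))]
cv2.imwrite("pics/crop.png",np.hstack(big)[:,:,::-1])
E
```

```text
top knob ((201, 262, 13, 23), 117.5, array([0.46667698, 0.15600571]), array([0.01410907, 0.04890431]), np.float32(161.8512), ((0.4665110409259796, 0.15549947321414948), 0.024827683344483376))
top cap ((380, 269, 26, 26), 488.0, array([ 0.46263024, -0.23476923]), array([0.05000641, 0.05097251]), np.float32(91.511536), ((0.46440839767456055, -0.23360055685043335), 0.02734224498271942))
top bar ((382, 267, 26, 27), 108.0, array([ 0.46578491, -0.23986983]), array([0.05204114, 0.05104557]), np.float32(1.5067452), ((0.4668816328048706, -0.2399141937494278), 0.03572243079543114))
side knob ((143, 212, 29, 17), 271.5, array([0.46350628, 0.14532359]), array([0.03077565, 0.04701566]), np.float32(162.32253), ((0.46275150775909424, 0.14571481943130493), 0.025858573615550995))
side cap ((288, 346, 43, 49), 1544.5, array([ 0.45956329, -0.23852591]), array([0.05898964, 0.05033014]), np.float32(30.642143), ((0.45963746309280396, -0.23827683925628662), 0.0298871248960495))
side bar ((295, 358, 29, 14), 115.5, array([ 0.46413159, -0.23516525]), array([0.0061218 , 0.03653873]), np.float32(162.39874), ((0.4644976556301117, -0.23401136696338654), 0.018398040905594826))
```

View pics/crop.png

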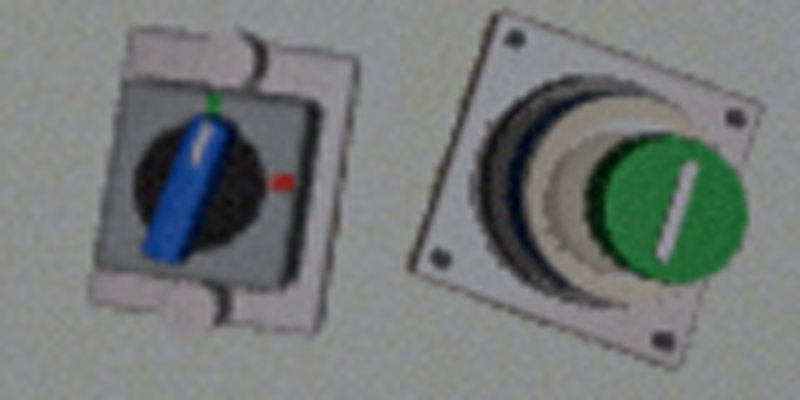

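Top crop: the bar lies along −18° (knob about 10° into its travel) and the cap bar along −18° too. The tool's jaws are already nearly square to the knob bar. I'll travel there now.

Emit:
{"name": "servo_tool", "arguments": {"deltas": [[[0, 0, 0], [-3.5, -3.4, 0], 1], [[0, 0, 0], [-3.5, -3.4, 0], 1], [[0, 0, 0], [-3.5, -3.4, 0], 1], [[0, 0, 0], [-3.5, -3.4, 0], 1], [[0, 0, 0], [-3.5, -3.4, 0], 1]], "newtons": 40}}

```text
t: 0.7
tool_pos: [0.3055, 0.4363, 0.2275]
eef_rot: [[-0.964, 0.265, -0.004], [0.265, 0.964, -0.0], [0.004, -0.001, -1.0]]
wrist_force: [1.6, -0.2, 0.6]
gripper_width: 0.0855
```

Emit:
{"name": "servo_tool", "arguments": {"deltas": [[[0, 0, 0], [-3.5, -3.4, 0], 1], [[0, 0, 0], [-3.5, -3.4, 0], 1], [[0, 0, 0], [-3.5, -3.4, 0], 1], [[0, 0, 0], [-3.5, -3.4, 0], 1], [[0, 0, 0], [-3.5, -3.4, 0], 1]]}}

```text
t: 1.2
tool_pos: [0.4306, 0.2199, 0.2277]
eef_rot: [[-0.964, 0.264, -0.002], [0.264, 0.964, 0.001], [0.003, 0.0, -1.0]]
wrist_force: [1.2, 0.7, 0.8]
gripper_width: 0.0855
```

```bash
cat >> h.py <<'E'
def go(x,y,z,bar):
    "shift in cm in tool axes and turn about tool z (deg) to bring tool x along 'bar' deg (mod 180)"
    s=bot.state();R=s["eef_rot"];d=R.T@(np.array([x,y,z])-s["tool_pos"])*100
    a=np.degrees(np.arctan2(R[1,0],R[0,0]));turn=(a-bar+90)%180-90
    tilt=R.T@np.cross(R[:,2],[0,0,-1])
    print("t",round(s["t"],2),"pos",s["tool_pos"].round(4),"shift",d.round(2),"turn",round(turn,1),"yaw",round(a,1),"tilt",np.degrees(tilt).round(2),
     "F",s["wrist_force"].round(1),"T",s["ft_torque"].round(2),"w",s["gripper_width"].round(4),"q",s["joint_pos"].round(2))
E
python3 -c "
from h import *
go(.4665,.1555,.1,162)"
```

```text
Traceback (most recent call last):
  File "h.py", line 21, in go
    "F",s["wrist_force"].round(1),"T",s["ft_torque"].round(2),"w",s["gripper_width"].round(4),"q",s["joint_pos"].round(2))
                                                                  ^^^^^^^^^^^^^^^^^^^^^^^^
AttributeError: 'float' object has no attribute 'round'
```

Emit:
{"name": "servo_tool", "arguments": {"deltas": [[[0, 0, 1], [-2.6, -2.6, 1], 1], [[0, 0, 1], [-2.5, -2.6, 3], 1], [[0, 0, 0], [0, 0, 4], 1], [[0, 0, 0], [0, 0, 3], 1], [[0, 0, 0], [0, 0, 0], 0.6]]}}

```text
t: 1.7
tool_pos: [0.472, 0.1446, 0.1165]
eef_rot: [[-0.95, 0.312, 0.005], [0.312, 0.95, 0.001], [-0.005, 0.002, -1.0]]
wrist_force: [-0.2, 0.5, -0.6]
gripper_width: 0.073
```

```bash
sed -i 's/s\["gripper_width"\].round(4)/round(s["gripper_width"],4)/' h.py
python3 - <<'E'
from h import *
go(.4665,.1555,.061,162)
cv2.imwrite("pics/b.png",np.hstack([cv2.resize(read_camera(n)["pixels"][a:a+120,b:b+120],(400,400),interpolation=cv2.INTER_CUBIC) for n,a,b in(("top",210,150),("side",150,100))])[:,:,::-1])
E
```

```text
t 1.7 pos [0.472  0.1446 0.1165] shift [0.89 0.85 5.55] turn -0.2 yaw 161.8 tilt [0.13 0.28 0.  ] F [-0.2  0.5 -0.6] T [-0.03 -0.01 -0.  ] w 0.073 q [-0.48  0.46  0.12  2.06 -0.09  0.62  0.96]
```

View pics/b.png

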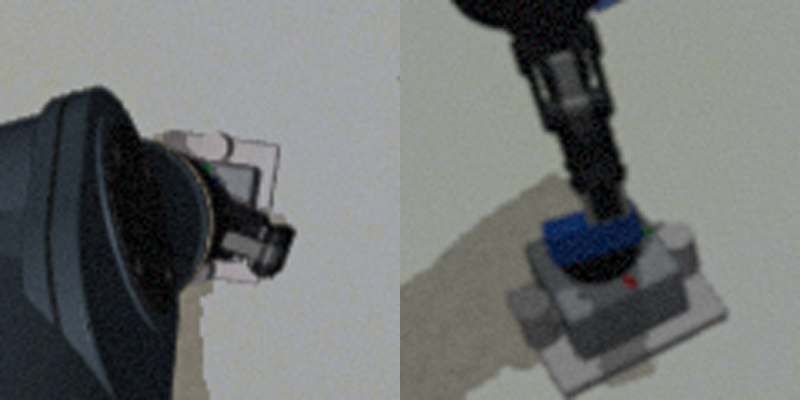

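The side crop shows the fingers above the bar at about (590,220), and the TCP is about 1 cm off target. I'll correct that and go down.

Emit:
{"name": "servo_tool", "arguments": {"deltas": [[[0, 0, 0], [0.9, 0.8, 0], 0.6], [[0, 0, 0], [0, 0, 0], 0.6], [[0, 0, 0], [0, 0, 2], 0.5], [[0, 0, 0], [0, 0, 1.5], 0.5], [[0, 0, 0], [0, 0, 0], 0.5]]}}

```text
t: 2.3
tool_pos: [0.4705, 0.1627, 0.0909]
eef_rot: [[-0.952, 0.305, 0.02], [0.306, 0.952, 0.009], [-0.017, 0.015, -1.0]]
wrist_force: [-0.7, -0.1, -0.7]
gripper_width: 0.0429
```

```bash
python3 -c "
from h import *
go(.4665,.1555,.061,162)"
```

```text
t 2.3 pos [0.4705 0.1627 0.0909] shift [ 0.21 -0.85  2.97] turn 0.2 yaw 162.2 tilt [0.86 0.95 0.  ] F [-0.7 -0.1 -0.7] T [-0.01 -0.01 -0.04] w 0.0429 q [-0.5   0.5   0.11  2.09 -0.1   0.54  0.94]
```

Emit:
{"name": "servo_tool", "arguments": {"deltas": [[[0.9, 0.9, 0], [0.2, -0.6, 0], 0.5], [[0, 0, 0], [0, 0, 0], 0.5], [[0, 0, 0], [0, 0, 0], 0.5]]}}

```text
t: 2.6
tool_pos: [0.4673, 0.1584, 0.0936]
eef_rot: [[-0.953, 0.304, 0.002], [0.304, 0.953, -0.0], [-0.002, 0.0, -1.0]]
wrist_force: [0.6, -0.7, -0.3]
gripper_width: 0.0426
```

```bash
python3 -c "
from h import *
go(.4665,.1555,.061,162)"
```

```text
t 2.6 pos [0.4673 0.1584 0.0936] shift [-0.   -0.3   3.26] turn 0.3 yaw 162.3 tilt [0.02 0.12 0.  ] F [ 0.6 -0.7 -0.3] T [ 0.   -0.01 -0.01] w 0.0426 q [-0.5   0.5   0.11  2.08 -0.1   0.57  0.94]
```

Emit:
{"name": "servo_tool", "arguments": {"deltas": [[[0, 0, 0], [0, -0.3, 1.2], 0.5], [[0, 0, 0], [0, 0, 1.0], 0.5], [[0, 0, 0], [0, 0, 0.8], 0.5], [[0, 0, 0], [0, 0, 0], 0.5], [[0, 0, 0], [0, 0, 0], 0.5]]}}

```text
t: 3.1
tool_pos: [0.468, 0.1562, 0.0642]
eef_rot: [[-0.953, 0.304, 0.005], [0.304, 0.953, 0.001], [-0.005, 0.003, -1.0]]
wrist_force: [1.0, 0.6, 0.5]
gripper_width: 0.0427
```

```bash
python3 -c "
from h import *
go(.4665,.1555,.061,162)"
```

```text
t 3.1 pos [0.468  0.1562 0.0642] shift [ 0.12 -0.11  0.32] turn 0.3 yaw 162.3 tilt [0.16 0.27 0.  ] F [1.  0.6 0.5] T [-0.06  0.01 -0.01] w 0.0427 q [-0.48  0.55  0.1   2.11 -0.11  0.49  0.95]
```

Emit:
{"name": "servo_tool", "arguments": {"deltas": [[[0, 0, 0], [0.1, -0.1, 0.2], 0.4], [[0, 0, 0], [0, 0, 0], 0], [[0, 0, 0], [0, 0, 0], 0], [[0, 0, 0], [0, 0, 0], 0], [[0, 0, 0], [0, 0, 0], 0]], "newtons": 40}}

```text
t: 3.6
tool_pos: [0.4671, 0.1566, 0.0627]
eef_rot: [[-0.953, 0.304, 0.007], [0.304, 0.953, 0.002], [-0.005, 0.004, -1.0]]
wrist_force: [0.7, 0.9, -3.6]
gripper_width: 0.0133
```

```bash
python3 -c "
from h import *
go(.4665,.1555,.061,162)"
```

```text
t 3.6 pos [0.4671 0.1566 0.0627] shift [ 0.02 -0.12  0.17] turn 0.3 yaw 162.3 tilt [0.24 0.32 0.  ] F [ 0.7  0.9 -3.6] T [-0.03 -0.09 -0.05] w 0.0133 q [-0.48  0.55  0.1   2.11 -0.11  0.48  0.95]
```

Bar gripped (13.3 mm). I'll turn it clockwise, which is positive about tool z.

Emit:
{"name": "servo_tool", "arguments": {"deltas": [[[0, 0, 7], [0, 0, 0], 0], [[0, 0, 7], [0, 0, 0], 0], [[0, 0, 7], [0, 0, 0], 0], [[0, 0, 7], [0, 0, 0], 0], [[0, 0, 7], [0, 0, 0], 0]]}}

```text
t: 4.1
tool_pos: [0.4667, 0.1562, 0.0627]
eef_rot: [[-0.59, 0.808, 0.006], [0.808, 0.59, 0.002], [-0.001, 0.006, -1.0]]
wrist_force: [0.3, 0.5, -2.6]
gripper_width: 0.0128
```

```bash
python3 -c "
from h import *
go(.4665,.1555,.0627,100)"
```

```text
t 4.1 pos [0.4667 0.1562 0.0627] shift [-0.04 -0.06  0.  ] turn 26.1 yaw 126.1 tilt [0.34 0.07 0.  ] F [ 0.3  0.5 -2.6] T [-0.    0.05  0.26] w 0.0128 q [-0.6   0.56  0.27  2.12 -0.31  0.49  0.54]
```

Emit:
{"name": "servo_tool", "arguments": {"deltas": [[[0, 0, 7], [0, 0, 0], 0], [[0, 0, 7], [0, 0, 0], 0], [[0, 0, 6], [0, 0, 0], 0], [[0, 0, 5], [0, 0, 0], 0], [[0, 0, 3], [0, 0, 0], 0]]}}

```text
t: 4.6
tool_pos: [0.4663, 0.156, 0.0627]
eef_rot: [[-0.119, 0.993, 0.005], [0.993, 0.119, 0.002], [0.001, 0.005, -1.0]]
wrist_force: [-0.3, 0.4, -2.1]
gripper_width: 0.0131
```

```bash
python3 -c "
from h import *
go(.4665,.1555,.0627,96)"
```

```text
t 4.6 pos [0.4663 0.156  0.0627] shift [-0.06  0.01  0.  ] turn 0.8 yaw 96.8 tilt [ 0.28 -0.08  0.  ] F [-0.3  0.4 -2.1] T [-0.13  0.04  0.02] w 0.0131 q [-0.7   0.59  0.42  2.12 -0.47  0.52  0.19]
```

Emit:
{"name": "servo_tool", "arguments": {"deltas": [[[0, 0, 1], [0, 0, 0], 0], [[0, 0, 0], [0, 0, 0], 0.4], [[0, 0, 0], [0, 0, 0], 0.4], [[0, 0, 0], [0, 0, 0], 0.4], [[0, 0, 0], [0, 0, -1.5], 0.5]]}}

```text
t: 5.1
tool_pos: [0.4653, 0.1555, 0.077]
eef_rot: [[-0.103, 0.995, 0.002], [0.995, 0.103, 0.001], [0.001, 0.002, -1.0]]
wrist_force: [-0.5, 0.2, 0.6]
gripper_width: 0.0425
```

Emit:
{"name": "servo_tool", "arguments": {"deltas": [[[0, 0, 0], [0, 0, -3], 0.7], [[0, 0, 0], [0, 0, -4], 1], [[0, 0, 0], [0, 0, -4], 1], [[0, 0, 0], [0, 0, -3], 1], [[0, 0, 0], [0, 0, -2], 1]]}}

```text
t: 5.6
tool_pos: [0.4636, 0.1536, 0.2418]
eef_rot: [[-0.105, 0.994, -0.002], [0.994, 0.105, -0.002], [-0.002, -0.002, -1.0]]
wrist_force: [0.1, 0.8, -0.1]
gripper_width: 0.0852
```

```bash
python3 -c "
from h import *
go(.464,-.2345,.23,96)"
```

```text
t 5.6 pos [0.4636 0.1536 0.2418] shift [-38.59  -4.02   1.26] turn 0.0 yaw 96.0 tilt [-0.12  0.1   0.  ] F [ 0.1  0.8 -0.1] T [0.02 0.   0.02] w 0.0852 q [-0.89  0.34  0.65  1.91 -0.25  0.97 -0.02]
```

Emit:
{"name": "servo_tool", "arguments": {"deltas": [[[0, 0, 0], [-4.5, -0.4, 0], 1], [[0, 0, 0], [-4.5, -0.5, 0], 1], [[0, 0, 0], [-4.5, -0.5, 0], 1], [[0, 0, 0], [-4.5, -0.5, 0], 1], [[0, 0, 0], [-4.5, -0.5, 0], 1]]}}

```text
t: 6.1
tool_pos: [0.467, -0.0721, 0.2455]
eef_rot: [[-0.124, 0.992, 0.006], [0.992, 0.124, 0.003], [0.003, 0.007, -1.0]]
wrist_force: [1.6, 0.5, -0.4]
gripper_width: 0.0855
```

Emit:
{"name": "servo_tool", "arguments": {"deltas": [[[0, 0, 0], [-4.5, -0.5, 0], 1], [[0, 0, 0], [-4.5, -0.5, 0], 1], [[0, 0, 0], [-3.0, -0.3, 0], 1], [[0, 0, 0], [-2, 0, 0], 1], [[0, 0, 0], [0, 0, 0], 1]]}}

```text
t: 6.6
tool_pos: [0.4681, -0.2262, 0.2462]
eef_rot: [[-0.118, 0.993, 0.008], [0.993, 0.118, 0.001], [-0.0, 0.008, -1.0]]
wrist_force: [0.2, -0.6, -0.1]
gripper_width: 0.0853
```

Run:
```python
from h import *
go(.464,-.2345,.17,96)
t=read_camera("top");print("knob",blobs(t,(100,120,60),(125,255,255),(190,245,240,300),.082))
# valve direction from the steel plate / block: view
s=read_camera("side")
cv2.imwrite("pics/c.png",np.hstack([cv2.resize(t["pixels"][240:310,175:245],(400,400),interpolation=cv2.INTER_CUBIC),cv2.resize(s["pixels"][280:420,240:380],(400,400),interpolation=cv2.INTER_CUBIC)])[:,:,::-1])
```

```text
t 6.6 pos [ 0.4681 -0.2262  0.2462] shift [-0.77 -0.57  7.61] turn 0.7 yaw 96.7 tilt [0.48 0.02 0.  ] F [ 0.2 -0.6 -0.1] T [ 0.01  0.01 -0.06] w 0.0853 q [-0.11  0.39  0.68  1.84 -0.3   1.    0.81]
knob ((197, 270, 23, 7), 118.0, array([0.46647748, 0.15447494]), array([0.01307362, 0.04897465]), np.float32(91.52912), ((0.46602916717529297, 0.15466724336147308), 0.02485308051109314))
```

View pics/c.png

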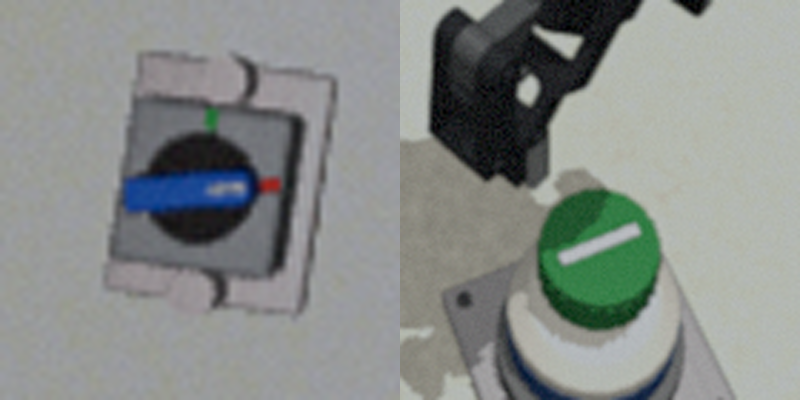

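The knob bar has turned 70° in total (bar at 91.5°) and points at the red mark at (268,185), so it is at least 1.228 rad: shut. The cap is untouched. Now I centre over the cap and go down.

Emit:
{"name": "servo_tool", "arguments": {"deltas": [[[0.5, 0, 0], [-0.5, -0.6, 0], 1], [[0, 0, 0], [0, 0, 0], 1], [[0, 0, 0], [0, 0, 3], 1], [[0, 0, 0], [0, 0, 2.5], 1], [[0, 0, 0], [0, 0, 0], 1]], "newtons": 80}}

```text
t: 7.2
tool_pos: [0.4638, -0.2238, 0.1901]
eef_rot: [[-0.129, 0.992, 0.0], [0.992, 0.129, 0.004], [0.004, 0.001, -1.0]]
wrist_force: [-0.7, -0.4, 0.1]
gripper_width: 0.0858
```

```bash
python3 -c "
from h import *
go(.464,-.2345,.112,96)"
```

```text
t 7.2 pos [ 0.4638 -0.2238  0.1901] shift [-1.09 -0.12  7.8 ] turn 1.4 yaw 97.4 tilt [ 0.03 -0.21  0.  ] F [-0.7 -0.4  0.1] T [-0.03 -0.01 -0.01] w 0.0858 q [-0.07  0.45  0.64  1.93 -0.35  0.88  0.87]
```

Emit:
{"name": "servo_tool", "arguments": {"deltas": [[[0, 0, 0], [-0.9, -0.1, 0], 1], [[0, 0, 0], [0, 0, 0], 1], [[0, 0, 0], [-0.1, 0, 2], 1], [[0, 0, 0], [0, 0, 1.5], 1], [[0, 0, 0], [0, 0, 0], 1]]}}

```text
t: 7.7
tool_pos: [0.4671, -0.235, 0.1593]
eef_rot: [[-0.131, 0.991, 0.007], [0.991, 0.131, 0.002], [0.001, 0.007, -1.0]]
wrist_force: [-0.2, 1.0, 0.4]
gripper_width: 0.0856
```

```bash
python3 -c "
from h import *
go(.464,-.2345,.112,96)"
```

```text
t 7.7 pos [ 0.4671 -0.235   0.1593] shift [ 0.09 -0.33  4.72] turn 1.5 yaw 97.5 tilt [ 0.39 -0.05  0.  ] F [-0.2  1.   0.4] T [ 0.02 -0.02 -0.  ] w 0.0856 q [-0.03  0.5   0.6   1.95 -0.39  0.8   0.93]
```

Emit:
{"name": "servo_tool", "arguments": {"deltas": [[[0.4, 0, 0], [0.1, -0.3, 1], 1], [[0, 0, 0], [0, 0, 1.3], 1], [[0, 0, 0], [0, 0, 1.3], 1], [[0, 0, 0], [0, 0, 1.0], 1], [[0, 0, 0], [0, 0, 0], 1]]}}

```text
t: 8.2
tool_pos: [0.4655, -0.2351, 0.1129]
eef_rot: [[-0.132, 0.991, 0.003], [0.991, 0.132, -0.001], [-0.001, 0.003, -1.0]]
wrist_force: [0.3, -0.5, 0.2]
gripper_width: 0.0856
```

```bash
python3 -c "
from h import *
go(.464,-.2345,.110,96)"
```

```text
t 8.2 pos [ 0.4655 -0.2351  0.1129] shift [ 0.08 -0.15  0.29] turn 1.6 yaw 97.6 tilt [0.19 0.06 0.  ] F [ 0.3 -0.5  0.2] T [ 0.06  0.04 -0.06] w 0.0856 q [ 0.01  0.56  0.55  2.   -0.45  0.7   0.98]
```

Emit:
{"name": "servo_tool", "arguments": {"deltas": [[[0, 0, 0], [0.1, -0.1, 0.2], 0.75], [[0, 0, 0], [0, 0, 0], 0.5], [[0, 0, 0], [0, 0, 0], 0.4], [[0, 0, 0], [0, 0, 0], 0.3], [[0, 0, 0], [0, 0, 0], 0.2]], "newtons": 80}}

```text
t: 8.7
tool_pos: [0.4639, -0.2345, 0.1118]
eef_rot: [[-0.131, 0.991, 0.003], [0.991, 0.131, -0.001], [-0.001, 0.003, -1.0]]
wrist_force: [-0.5, -0.3, 0.1]
gripper_width: 0.05
```

Run:
```python
from h import *
go(.464,-.2345,.110,96)
s=read_camera("side")
print(blobs(s,(50,80,40),(85,255,255),(270,330,350,415),.142))
cv2.imwrite("pics/d.png",cv2.resize(s["pixels"][280:420,240:380],(400,400),interpolation=cv2.INTER_CUBIC)[:,:,::-1])
```

```text
t 8.7 pos [ 0.4639 -0.2345  0.1118] shift [0.   0.01 0.18] turn 1.5 yaw 97.5 tilt [0.19 0.06 0.  ] F [-0.5 -0.3  0.1] T [0.   0.27 0.07] w 0.05 q [ 0.01  0.56  0.55  2.01 -0.45  0.69  0.98]
((303, 356, 28, 38), 590.0, array([ 0.46393138, -0.25258848]), array([0.05493075, 0.02370163]), np.float32(12.558144), ((0.46295762062072754, -0.2482171356678009), 0.027567394077777863))
```

View pics/d.png

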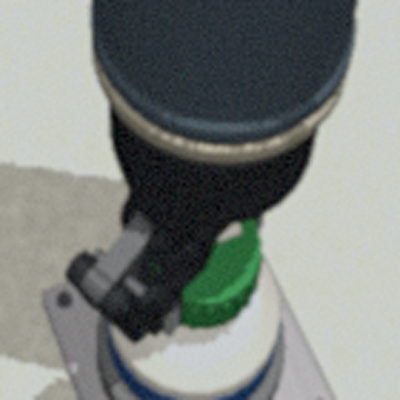

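The fingers hold the cap (seen around (220,280)) at 50 mm. I'll press down about 6 mm.

Emit:
{"name": "servo_tool", "arguments": {"deltas": [[[0, 0, 0], [0, 0, 0.3], 0], [[0, 0, 0], [0, 0, 0.2], 0], [[0, 0, 0], [0, 0, 0.1], 0]]}}

```text
t: 9.05
tool_pos: [0.4639, -0.2345, 0.1072]
eef_rot: [[-0.131, 0.991, 0.005], [0.991, 0.131, 0.0], [-0.001, 0.005, -1.0]]
wrist_force: [-2.9, 1.3, 10.8]
gripper_width: 0.05
```

```bash
python3 -c "
from h import *
go(.464,-.2345,.1058,96)"
```

```text
t 9.05 pos [ 0.4639 -0.2345  0.1072] shift [0.   0.01 0.14] turn 1.5 yaw 97.5 tilt [0.28 0.03 0.  ] F [-2.9  1.3 10.8] T [ 0.41  0.94 -0.02] w 0.05 q [ 0.02  0.56  0.54  2.01 -0.46  0.68  0.99]
```

Emit:
{"name": "servo_tool", "arguments": {"deltas": [[[0, 0, 0], [0, 0, 0.15], 0], [[0, 0, 0], [0, 0, 0.05], 0]]}}

```text
t: 9.25
tool_pos: [0.4639, -0.2346, 0.1063]
eef_rot: [[-0.131, 0.991, 0.006], [0.991, 0.131, 0.001], [-0.0, 0.006, -1.0]]
wrist_force: [-4.4, 1.9, 7.1]
gripper_width: 0.0502
```

```bash
python3 -c "
from h import *
go(.464,-.2345,.1058,96)"
```

```text
t 9.25 pos [ 0.4639 -0.2346  0.1063] shift [0.01 0.01 0.05] turn 1.5 yaw 97.5 tilt [0.35 0.01 0.  ] F [-4.4  1.9  7.1] T [0.27 0.79 0.02] w 0.0502 q [ 0.02  0.57  0.54  2.01 -0.46  0.68  0.99]
```

Emit:
{"name": "servo_tool", "arguments": {"deltas": [[[0, 0, 0], [0, 0, 0.08], 0], [[0, 0, -4], [0, 0, 0.04], 0], [[0, 0, -6], [0, 0, 0.04], 0]]}}

```text
t: 9.55
tool_pos: [0.4639, -0.2339, 0.1061]
eef_rot: [[-0.304, 0.953, 0.007], [0.953, 0.304, 0.002], [-0.0, 0.007, -1.0]]
wrist_force: [-3.8, 3.3, 10.0]
gripper_width: 0.0502
```

```bash
python3 -c "
from h import *
go(.464,-.2345,.1053,96)"
```

```text
t 9.55 pos [ 0.4639 -0.2339  0.1061] shift [-0.06 -0.01  0.08] turn 11.7 yaw 107.7 tilt [0.42 0.   0.  ] F [-3.8  3.3 10. ] T [ 0.53  0.84 -0.08] w 0.0502 q [ 0.06  0.55  0.49  2.01 -0.42  0.67  1.12]
```

The cap turns freely (0.08 N m). I'll continue to about 62°.

Emit:
{"name": "servo_tool", "arguments": {"deltas": [[[0, 0, -7], [0, 0, 0.06], 0], [[0, 0, -7], [0, 0, 0.05], 0], [[0, 0, -7], [0, 0, 0.05], 0]]}}

```text
t: 9.85
tool_pos: [0.4635, -0.2341, 0.1061]
eef_rot: [[-0.636, 0.772, 0.008], [0.772, 0.636, 0.002], [-0.003, 0.008, -1.0]]
wrist_force: [-2.9, 1.4, 8.7]
gripper_width: 0.0501
```

```bash
python3 -c "
from h import *
go(.464,-.2345,.1053,159.5)"
```

```text
t 9.85 pos [ 0.4635 -0.2341  0.1061] shift [-0.06  0.02  0.08] turn -30.0 yaw 129.5 tilt [0.43 0.2  0.  ] F [-2.9  1.4  8.7] T [ 0.31  0.72 -0.07] w 0.0501 q [ 0.13  0.53  0.37  2.01 -0.32  0.65  1.4 ]
```

Emit:
{"name": "servo_tool", "arguments": {"deltas": [[[0, 0, -7], [0, 0, 0.06], 0], [[0, 0, -7], [0, 0, 0.05], 0], [[0, 0, -7], [0, 0, 0.05], 0], [[0, 0, -6], [0, 0, 0.05], 0], [[0, 0, -1], [0, 0, 0.04], 0]]}}

```text
t: 10.35
tool_pos: [0.4634, -0.2344, 0.1065]
eef_rot: [[-0.932, 0.362, 0.011], [0.362, 0.932, 0.003], [-0.009, 0.006, -1.0]]
wrist_force: [-3.4, 1.6, 8.0]
gripper_width: 0.0503
```

```bash
python3 -c "
from h import *
go(.464,-.2345,.1053,159.5)"
```

```text
t 10.35 pos [ 0.4634 -0.2344  0.1065] shift [-0.05  0.01  0.12] turn -0.7 yaw 158.8 tilt [0.36 0.53 0.  ] F [-3.4  1.6  8. ] T [ 0.35  0.65 -0.11] w 0.0503 q [ 0.23  0.51  0.22  2.01 -0.19  0.63  1.78]
```

Twisted 61° while pressed. Now a gentle lift.

Emit:
{"name": "servo_tool", "arguments": {"deltas": [[[0, 0, 0], [0, 0, -0.4], 0], [[0, 0, 0], [0, 0, -0.6], 0], [[0, 0, 0], [0, 0, -0.8], 0]]}}

```text
t: 10.65
tool_pos: [0.4632, -0.2345, 0.1251]
eef_rot: [[-0.932, 0.362, 0.011], [0.362, 0.932, 0.003], [-0.009, 0.007, -1.0]]
wrist_force: [0.3, -0.1, -1.3]
gripper_width: 0.0503
```

Run:
```python
from h import *
go(.464,-.2345,.191,159.5)
```

```text
t 10.65 pos [ 0.4632 -0.2345  0.1251] shift [-0.13  0.07 -6.59] turn -0.7 yaw 158.8 tilt [0.4  0.53 0.  ] F [ 0.3 -0.1 -1.3] T [-0.02  0.01 -0.03] w 0.0503 q [ 0.23  0.48  0.23  1.99 -0.18  0.68  1.77]
```

The cap lifts freely. Up to about 8 cm.

Emit:
{"name": "servo_tool", "arguments": {"deltas": [[[0.4, 0.5, 0], [0, 0, -1.5], 0], [[0, 0, 0], [0, 0, -1.8], 0], [[0, 0, 0], [0, 0, -1.8], 0], [[0, 0, 0], [0, 0, -1.2], 0], [[0, 0, 0], [0, 0, 0], 0]]}}

```text
t: 11.15
tool_pos: [0.4645, -0.2349, 0.1932]
eef_rot: [[-0.932, 0.362, 0.003], [0.362, 0.932, -0.002], [-0.004, -0.001, -1.0]]
wrist_force: [-1.1, 0.1, -0.6]
gripper_width: 0.0504
```

Emit:
{"name": "servo_tool", "arguments": {"deltas": [[[0, 0, 0], [0, 0, 0], 0], [[0, 0, 0], [0, 0, 0], 0], [[0, 0, 0], [0, 0, 0], 0]]}}

```text
t: 11.45
tool_pos: [0.4644, -0.2345, 0.1924]
eef_rot: [[-0.932, 0.362, 0.003], [0.362, 0.932, -0.002], [-0.003, -0.001, -1.0]]
wrist_force: [0.3, -1.0, -1.0]
gripper_width: 0.0502
```

Run:
```python
from h import *
go(.464,-.2345,.191,159.5)
t=read_camera("top");s=read_camera("side");print("knob",blobs(t,(100,120,60),(125,255,255),(190,245,240,300),.082))
v=s["pixels"].copy();v=np.hstack([cv2.resize(t["pixels"],(400,300)),cv2.resize(v,(400,300))])
w=cv2.resize(s["pixels"][270:420,210:410],(400,300),interpolation=cv2.INTER_CUBIC);u=cv2.resize(t["pixels"][240:315,180:280],(400,300),interpolation=cv2.INTER_CUBIC)
cv2.imwrite("pics/e.png",np.vstack([v,np.hstack([u,w])])[:,:,::-1])
```

```text
t 11.45 pos [ 0.4644 -0.2345  0.1924] shift [ 0.04 -0.01  0.14] turn -0.7 yaw 158.8 tilt [-0.04  0.2   0.  ] F [ 0.3 -1.  -1. ] T [-0.01 -0.02 -0.  ] w 0.0502 q [ 0.19  0.4   0.27  1.91 -0.14  0.85  1.72]
knob ((197, 270, 23, 7), 118.0, array([0.46647748, 0.15447494]), array([0.01307362, 0.04897465]), np.float32(91.52912), ((0.46602916717529297, 0.15466724336147308), 0.02485308051109314))
```

View pics/e.png

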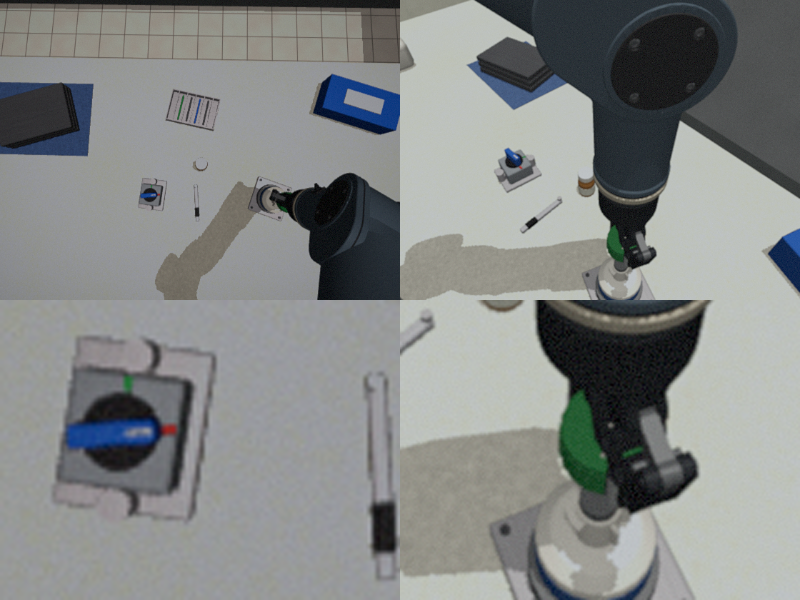

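The knob still points to red, and the bystanders stand where they were. The cap's outline at (585,440) looks odd, so I'll check its tilt against the expected upright outline.

Run:
```python
from h import *
s=read_camera("side");x0,y0,k=270,270,6
im=cv2.resize(s["pixels"][y0:y0+95,x0:x0+95],None,fx=k,fy=k,interpolation=cv2.INTER_CUBIC)
raw=im.copy()
for z in(.1926,.2226):
    a=np.linspace(0,2*np.pi,60);P=np.c_[.4644+.026*np.cos(a),-.2345+.026*np.sin(a),0*a+z]
    c=P@s["R"].T+s["t"];p=c@s["K"].T;p=p[:,:2]/p[:,2:]
    cv2.polylines(im,[((p-[x0,y0]+.5)*k).astype(np.int32)],True,(255,0,0),1)
g=lambda i:cv2.resize(np.clip(i.astype(float)*1.8,0,255).astype(np.uint8),(400,400))
cv2.imwrite("pics/f.png",np.hstack([g(raw),g(im)])[:,:,::-1])
```

```text
(no output)
```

View pics/f.png

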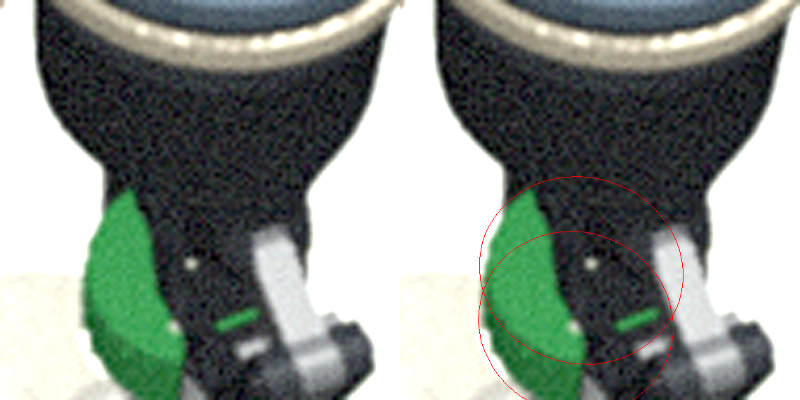

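The cap matches the upright outline at 8 cm within a few pixels, so I'm handing in.

```bash
python3 -c "
from h import *
print(bot.job_done());go(.464,-.2345,.191,159.5)"
```

```text
the job is handed in; nothing more can be done
None
the job is handed in; nothing more can be done
```

The job is done and handed in at about 11.5 s of robot time; the hand-in gives no verdict.

**What I did**
- **Valve:** I gripped the blue knob and turned it clockwise past the click. The bar turned 70°, which is at least 1.23 rad, and now points at the red mark.
- **Cap:** I gripped the cap, pressed it about 5.5 mm, twisted it 61° anticlockwise while pressed, and lifted it off.

**Last checks**
- **Cap position:** The tool is 80 mm above where it gripped the seated cap and within about 1 mm of the bottle's measured axis. The grip opening stayed at 50 mm with 80 N set, and the tool was nearly still. Wrist force is about 1 N, so nothing suggests the cap is touching the bottle.
- **Cap upright:** In the side picture the cap looked tilted at first. The upright outline drawn over it matched within a few pixels. The gripper hides part of the cap, so this is a partial view.
- **Valve and the rest:** The knob bar still measures 91.5°, the same as before the cap work. The jar, tray and handpiece look unmoved in the pictures; I did not measure them.

The press force readings jumped between 7 and 11 N with a 3 to 4 N side force. I therefore judged the press depth by tool travel.

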